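# Pack the microscope's spare optics into the accessory tray

## Task

The inverted microscope's spare optics are scattered on the bench: put the objective, the condenser lens, the filter cube and the prism slider into the grey accessory tray, each sitting flat on the floor of the pocket shaped for it (the objective upright, nose up). Leave the eyepiece and the plain black dust cap where they are, they belong elsewhere. This is glass: set each piece down, never drop it.

Things in the scene. Friction and masses are not known exactly. Their poses are not given: they have to be found in the camera images.
- objective: Microscope objective standing on its threaded end, nose up: a silver round barrel 30 mm across, parallel from 5 to 36 mm above its foot, then tapering to an 11 mm nose with a tiny front lens; 52 mm tall in all, foot 21 mm across, about 0.15 kg. Origin: centre of its underside; z up along its axis.
- condenser_lens: Condenser lens: a flat black ridged ring, 58 mm across (60 mm over the ridges, which are look only), 22 mm tall (the glass dome rises 3 mm higher, look only), with a large blue-grey glass filling most of its top inside a thin silver ring; about 0.12 kg. Origin: centre of its underside; z up.
- filter_cube: Filter cube: a black block 40 x 40 mm and 38 mm tall with a silver-ringed round window in its top and another in its +x side; about 0.09 kg. Origin: centre of its underside; x and y square to its sides, z up.
- prism_slider: Prism slider: a flat silver bar, 28 mm (x) by 100 mm (y) by 18 mm tall, with a black grip at its -y end and a small round window off the middle; about 0.10 kg, balanced at its middle. Origin: centre of its underside; y along the bar, z up.
- eyepiece: Look-alike of the objective, to be left: a stereo microscope's eyepiece standing on a silver tube 30 mm across and 26 mm tall, with a wider black head (41 mm across) and black eyecup above around a broad glass; 54 mm tall. Origin: centre of its underside.
- dust_cap: Look-alike of the condenser lens, to be left: a plain black plastic dust cap, 58 mm across, 22 mm tall, with a closed, flat top and no glass. Origin: centre of its underside. A loose amber oil bottle (24 mm across, 58 tall) and a white coverslip box (26 mm square, 14 tall) also stand among the scattered pieces, about 0.1 m from their centres, near (0.525, -0.155) and (0.525, -0.285).
- insert_objective: Grey plastic insert, 88 x 128 x 24 mm (x, y, z), one of four of equal outside size side by side in a low fixed grey tray (rim 30 mm above the bench); its quarter varies. Origin: centre of its underside, 4 mm above the bench. Its pocket is round, 46 mm across (the smaller round one), centred, 18 mm deep: the floor is 6 mm above the origin. For the objective.
- insert_lens: Grey plastic insert, 88 x 128 x 24 mm (x, y, z), one of four of equal outside size side by side in a low fixed grey tray (rim 30 mm above the bench); its quarter varies. Origin: centre of its underside, 4 mm above the bench. Its pocket is round, 74 mm across (the larger round one), centred, 10 mm deep: the floor is 14 mm above the origin. For the condenser lens.
- insert_cube: Grey plastic insert, 88 x 128 x 24 mm (x, y, z), one of four of equal outside size side by side in a low fixed grey tray (rim 30 mm above the bench); its quarter varies. Origin: centre of its underside, 4 mm above the bench. Its pocket is square, 56 x 56 mm, centred, square to the insert, 16 mm deep: the floor is 8 mm above the origin. For the filter cube.
- insert_slider: Grey plastic insert, 88 x 128 x 24 mm (x, y, z), one of four of equal outside size side by side in a low fixed grey tray (rim 30 mm above the bench); its quarter varies. Origin: centre of its underside, 4 mm above the bench. Its pocket is a long slot, 44 mm (x) by 116 mm (y), centred, 8 mm deep: the floor is 16 mm above the origin. For the prism slider, either way round.

How it is judged:
By the outcome, as a careful person would: the job done as asked, in the order asked, and still so for the second after the job is handed in, with the robot touching nothing.
It also fails if it takes over 128 s, if anything falls off the work surface, if the arm or the gripper's body presses on something with over 40 N, if the wrist force passes 120 N, or if a joint passes its speed limit or range.

## Robot

A 6-joint arm with a two-finger parallel gripper is mounted at the origin on the work surface. World frame = base frame: x ahead of the robot, y to its left, z up, the work surface at z = 0. Lengths are in mm, angles in rad, forces in N, time in s.
With the tool pointing down it reaches from about 375 to 825 mm from the base axis. Payload 5.5 kg.
Tool frame: the origin (TCP) lies between the finger pads; the fingertips stand 19 mm ahead of it and the grasp point (between the pads) is the TCP (finger_overhang is the distance from the TCP to the fingertips, in mm); y points along the fingers, x is the direction in which the jaws open and shut, and the axes are right-handed (so a half turn about y gives the same grasp; the last joint's range is limited). The gripper opens to 85 mm and grips with 20 to 120 N. Pads are 22 mm wide; open, the fingers measure 114 mm over their backs; the gripper's body (76 mm by 85 mm) begins 54 mm behind the grasp point. The pads swing forward as they close: fully open they stand 13 mm farther back than shut.
Start: joints at [-1.281, 0.314, -0.047, 1.21, 0, 1.571], TCP at [171.453, -574.977, 250.299] pointing down, gripper open.
Joint ranges: [-2.67, 2.67], [-0.69, 1.73], [-1.03, 1.25], [-2.08, 2.16], [-1.42, 1.45], [-3.14, 3.14]. Speed limits (rad/s): [2.39, 2.39, 3.01, 3.14, 3.14, 3.14].

## Interface

Orientations are given as a unit quaternion [x, y, z, w].
In Python, from workcell import * gives the robot as it stands. The module is installed in compiled form; this text tells all that it offers.
- The arm moves only by the shell command python3 -m jog 'ROWS' [FORCE]. ROWS is JSON, one flat list of numbers, 7 for each row, row after row: the shift along the tool's x, y, z in mm, then the turn, a rotation vector about the tool's x, y, z in rad, then the opening, from 0 (shut) to 1 (fully open). In form: [dx, dy, dz, rx, ry, rz, fingers, dx, dy, dz, rx, ry, rz, fingers, ...]. A call has 1 to 8 rows; each row is the pose to reach, as a shift and turn from the pose measured when the call began, along the tool's axes at that moment; what a row does not reach only later rows make up. A row lasts 1/10 s, in which the tool goes at most 50 mm and 8.59 degrees, less where a joint would pass 70% of its speed; a pose out of reach is approached as far as the arm can. A call with a gripper value outside its range is refused whole. The fingers move at their own pace and stop on an object; FORCE is the grip in N (left out, the last holds). Time passes only in rows, so rows that repeat a pose let the fingers close. It gives the time, the measured TCP pose, the force and the opening at its end, in the units of the state.
- observe(): the state, without advancing time (a new reading comes with each control period).
- snapshot(name): name is "scene" or "top" or "wrist"; returns the picture (420x560x3 uint8, red, green, blue); there is no depth.
- camera_model(name): a dict with "mtx" (3x3 intrinsics, pixels), "R" (3x3) and "t" (3): a world point X has camera coordinates R X + t; the wrist camera has in their place "T_tool_cam" (4x4, takes a point from camera to tool coordinates, whose origin is the TCP and whose axes are the tool frame's). Camera axes: x right, y down, z forward; pixel columns grow to the right and rows downward; lengths in mm; the calibration is good to about 2 mm. A picture is of the moment at which its call begins: read the wrist's pose just before it. camera_model takes no time and is no camera call.
- job_done(): hands the job in, once; it reports no verdict.
The state is a dict: "t": time; "joint_pos": joint angles; "dq": joint speeds; "joint_torque": joint torques, N m; "ee_pos": TCP position; "orientation": TCP orientation; "contact_force": force on the tool from outside, world axes, zero at the start; "ft_torque": the same for the moment, N m; "grip_width": finger opening in mm.
Only numpy, scipy, OpenCV 4.12 (cv2) and the standard library are available. Lean on these libraries where they do the work, as an engineer would, in place of code of your own. Each camera call takes 0.05 s, during which the arm holds its last target.

## Working session

There is one attempt and no reset: what is moved stays moved. The work goes in short steps, Python scripts to look and compute and a shell command to move; the robot and the scene stay as the last step left them, time stands still between calls to the robot, and variables do not carry over. Pictures are saved under pics/ and viewed, and the job is handed in when it is done.

```bash
mkdir -p pics; python3 - <<'E'
from workcell import *
import cv2
s=observe();print({k:s[k] for k in('t','joint_pos','ee_pos','orientation','grip_width','contact_force')})
for n in('top','scene'):
    cv2.imwrite(f'pics/{n}0.png',cv2.cvtColor(snapshot(n),cv2.COLOR_RGB2BGR))
    print(n,camera_model(n))
print(camera_model('wrist'))
E
```

```text
{'t': 0.0, 'joint_pos': array([-1.28099346e+00,  3.14237547e-01, -4.80804125e-02,  1.21019901e+00,
        1.31609742e-05,  1.57076819e+00]), 'ee_pos': array([ 171.30540088, -574.45405817,  249.42704591]), 'orientation': array([-0.56659598,  0.42303947, -0.42206951,  0.56733053]), 'grip_width': 85.59977943300103, 'contact_force': array([ 0.5802664 , -0.19583484,  0.48459059])}
top {'mtx': array([[400.98567957,   0.        , 281.93528874],
       [  0.        , 400.98567957, 206.81878572],
       [  0.        ,   0.        ,   1.        ]]), 'R': array([[ 0.03140498, -0.99950388,  0.00238983],
       [-0.97843282, -0.03123114, -0.20419068],
       [ 0.20416401,  0.00407432, -0.97892822]]), 't': array([-49.38280355, 538.79354822, 734.03807911])}
scene {'mtx': array([[391.17973727,   0.        , 281.74957866],
       [  0.        , 391.17973727, 214.21699389],
       [  0.        ,   0.        ,   1.        ]]), 'R': array([[ 0.45312266,  0.89140966,  0.0082876 ],
       [ 0.72333551, -0.36222151, -0.58786165],
       [-0.5210236 ,  0.27236815, -0.80891903]]), 't': array([-236.46641775, -346.02748218, 1147.45023561])}
{'mtx': array([[357.34927684,   0.        , 283.62689324],
       [  0.        , 357.34927684, 212.88396366],
       [  0.        ,   0.        ,   1.        ]]), 'T_tool_cam': array([[ 9.99999889e-01,  2.81346454e-04,  3.77536360e-04,
        -8.24639866e-01],
       [-2.79350945e-04, -2.90936873e-01,  9.56742211e-01,
        -1.22183866e+02],
       [ 3.79015277e-04, -9.56742210e-01, -2.90936763e-01,
         7.45419581e+01],
       [ 0.00000000e+00,  0.00000000e+00,  0.00000000e+00,
         1.00000000e+00]])}
```

View pics/top0.png

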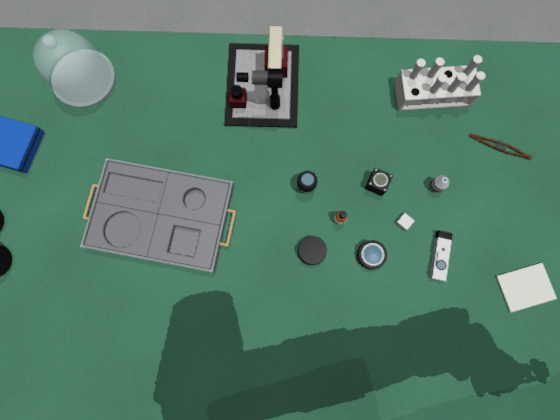

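View pics/scene0.png

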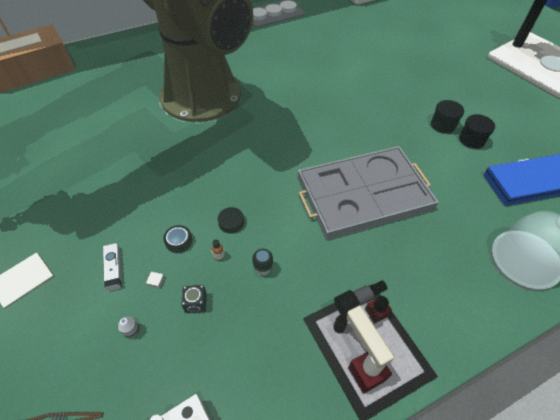

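```bash
python3 - <<'E'
from workcell import *
from scipy.spatial.transform import Rotation as R
print(R.from_quat(observe()['orientation']).as_matrix().round(3))
E
```

```text
[[ 0.286 -0.     0.958]
 [-0.958  0.001  0.286]
 [-0.002 -1.     0.   ]]
```

```bash
python3 - <<'E'
import cv2
im=cv2.imread('pics/top0.png')
a=im[150:290,290:470]; cv2.imwrite('pics/c1.png',cv2.resize(a,None,fx=4.4,fy=4.2857,interpolation=cv2.INTER_CUBIC))
a=im[150:280,75:245]; cv2.imwrite('pics/c2.png',cv2.resize(a,None,fx=4.5,fy=4.5,interpolation=cv2.INTER_CUBIC))
E
```

```text
(no output)
```

View pics/c1.png

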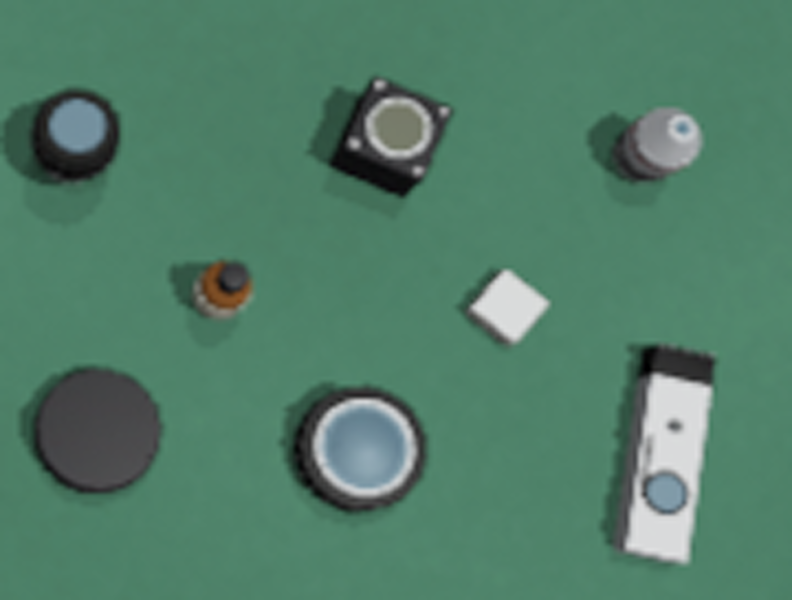

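View pics/c2.png

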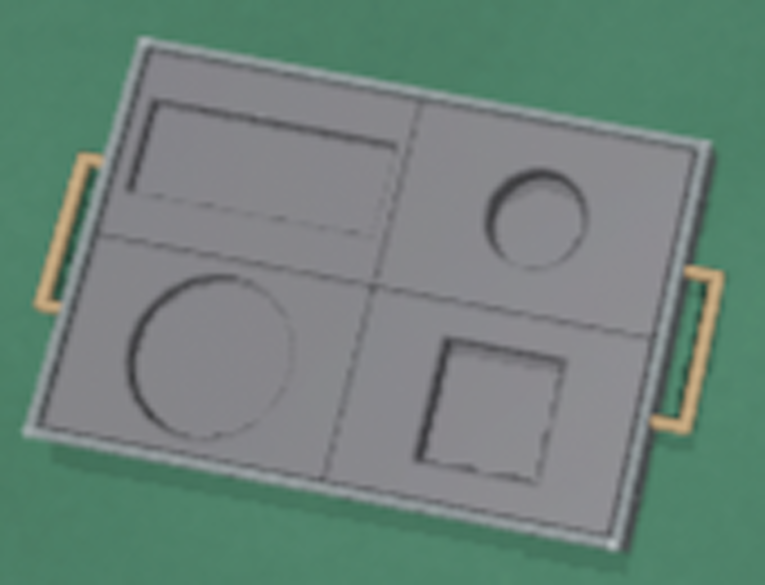

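```bash
cat > h.py <<'E'
import numpy as np
from workcell import *
def ray(name,u,v,z):
    c=camera_model(name);K,R,t=c['mtx'],c['R'],c['t']
    d=R.T@np.linalg.solve(K,[u,v,1]);o=-R.T@t
    return (o+d*(z-o[2])/d[2])
def wray(u,v,z,pose=None):
    from scipy.spatial.transform import Rotation as Ro
    c=camera_model('wrist');s=pose or observe();Rt=Ro.from_quat(s['orientation']).as_matrix()
    T=c['T_tool_cam'];o=Rt@T[:3,3]+s['ee_pos'];d=Rt@T[:3,:3]@np.linalg.solve(c['mtx'],[u,v,1])
    return o+d*(z-o[2])/d[2]
E
python3 - <<'E'
from h import *
def c1(x,y,z): return ray('top',(x+.5)/4.4-.5+290,(y+.5)/4.2857-.5+150,z)[:2]
def c2(x,y,z=28): return ray('top',(x+.5)/4.5-.5+75,(y+.5)/4.5-.5+150,z)[:2]
ang=lambda v:np.degrees(np.arctan2(v[1],v[0]))
P=[c1(*p,18) for p in[(648,345),(714,352),(688,563),(624,550)]]
print('slider',np.mean(P,0),[np.linalg.norm(P[i]-P[i-1]) for i in range(4)],ang(P[0]+P[1]-P[2]-P[3]))
print('lens',c1(365,447,22), 'outer',c1(365,448,11))
print('obj nose',c1(682,128,52))
print('cap',c1(98,430,22),'eyep',c1(77,125,54),'bottle',c1(234,275,58),'box',c1(510,305,14))
P=[c1(*p,38) for p in[(379,85),(445,111),(418,171),(354,145)]]
print('cube',np.mean(P,0),[np.linalg.norm(P[i]-P[i-1]) for i in range(4)],ang(P[1]-P[0]),ang(P[2]-P[3]),ang(P[0]-P[3]))
C=c2(373,287);T,B,L,Rr=[c2(*p) for p in[(420,100),(325,478),(100,236),(648,336)]]
print('tray',C,(T+B+L+Rr)/4,'x-axis',ang(T-B),np.linalg.norm(T-B),'y',ang(L-Rr),np.linalg.norm(L-Rr))
P=[c2(*p) for p in[(447,339),(566,360),(540,483),(417,461)]];print('cubepocket',np.mean(P,0))
print('slot',np.mean([c2(*p) for p in[(153,100),(399,147),(373,240),(128,190)]],0),'obj',c2(536,219),'lens',c2(211,357))
a=np.radians(ang(L-Rr)-90);ux=np.array([np.cos(a),np.sin(a)]);uy=np.array([-ux[1],ux[0]])
for n,i,j in[('slider',1,1),('obj',1,-1),('lens',-1,1),('cube',-1,-1)]: print(n,C+44*i*ux+64*j*uy)
print(np.degrees(a))
E
```

```text
slider [ 459.20189945 -357.06297844] [np.float64(98.00051549473856), np.float64(30.561645781418616), np.float64(100.90402846817855), np.float64(29.138072255621545)] -9.454920595079061
lens [ 456.39361726 -217.0092271 ] outer [ 456.97712339 -219.47695615]
obj nose [ 607.35442591 -357.22238312]
cap [460.4934218  -95.12842676] eyep [599.37879202 -80.90537702] bottle [ 529.48039284 -151.79659391] box [ 527.50277633 -287.77097043]
cube [ 607.31566995 -231.44817863] [np.float64(32.48986903165053), np.float64(32.7911454078369), np.float64(32.78045597543251), np.float64(31.700748541645325)] -111.42008054106749 -111.89853230024714 -21.82765012934368
tray [524.16314508 220.02546271] [524.94131314 220.08572032] x-axis -8.590114003350555 176.6246992185434 y 81.41175797815684 254.29629504375993
cubepocket [470.11383014 161.5911249 ]
slot [577.4165195  275.50498908] obj [557.94896981 148.92517763] lens [490.02928548 289.44118858]
slider [577.22705082 276.73720671]
obj [558.11249949 150.17246467]
lens [490.21379067 289.87846075]
cube [471.09923934 163.31371871]
-8.588242021843158
```

```bash
cat >> h.py <<'E'
from scipy.spatial.transform import Rotation as Ro
def go(x,y,z,head):
    s=observe();R=Ro.from_quat(s['orientation'])
    h=np.radians(head);X=np.array([np.cos(h),np.sin(h),0]);Y=np.array([0,0,-1.]);Rt=np.c_[X,Y,np.cross(X,Y)]
    d=R.inv().apply(np.array([x,y,z])-s['ee_pos']);r=(R.inv()*Ro.from_matrix(Rt)).as_rotvec()
    X0=R.as_matrix()[:,0]
    print('d',d.round(1),'r',r.round(3),'| t',round(s['t'],2),'pos',s['ee_pos'].round(1),'head',round(np.degrees(np.arctan2(X0[1],X0[0])),1),'w',round(s['grip_width'],1),'F',s['contact_force'].round(1))
E
python3 - <<'E'
from h import *
import cv2
cv2.imwrite('pics/w0.png',cv2.cvtColor(snapshot('wrist'),cv2.COLOR_RGB2BGR))
go(607,-357,150,-31)
E
```

```text
d [-83.9  99.7 479.7] r [-0.    -0.74  -0.001] | t 0.15 pos [ 171.3 -574.6  249.6] head -73.4 w 85.4 F [0.5 0.3 0.7]
```

View pics/w0.png

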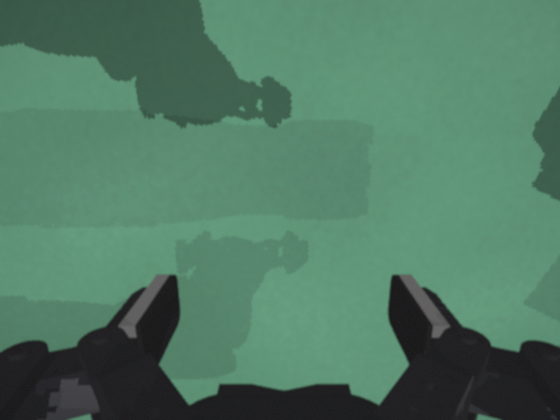

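```bash
python3 -m jog '[-3,3,15,0,-0.03,0,0.65, -8,8,45,0,-0.08,0,0.65, -16,16,90,0,-0.15,0,0.65, -24,26,135,0,-0.22,0,0.65, -32,36,180,0,-0.29,0,0.65, -40,46,225,0,-0.36,0,0.65, -47,54,265,0,-0.42,0,0.65, -52,62,295,0,-0.47,0,0.65]' 40
python3 -c "
from h import *
go(607,-357,140,-31)"
```

```text
t: 0.95
ee_pos: [441.8, -437.8, 186.9]
orientation: [-0.65, 0.277, -0.277, 0.651]
contact_force: [0.2, -0.6, 0.0]
grip_width: 55.5
d [ 56.3  47.1 175.1] r [-0.002 -0.264 -0.001] | t 0.95 pos [ 441.8 -437.8  186.9] head -46.1 w 55.5 F [ 0.2 -0.6  0. ]
```

```bash
python3 -m jog '[14,11,43,0,-0.07,0,0.65, 27,22,85,0,-0.13,0,0.65, 38,32,120,0,-0.18,0,0.65, 47,40,148,0,-0.22,0,0.65, 53,45,166,0,-0.25,0,0.65, 56,47,175,0,-0.264,0,0.65]'
python3 -c "
from h import *
import cv2
go(607,-357,50,-31)
p=observe();cv2.imwrite('pics/w1.png',cv2.cvtColor(snapshot('wrist'),cv2.COLOR_RGB2BGR));print(wray(283,200,52,p))"
```

```text
t: 1.55
ee_pos: [607.9, -355.0, 138.9]
orientation: [-0.681, 0.189, -0.187, 0.683]
contact_force: [-0.2, -0.1, -0.1]
grip_width: 55.6
d [ 0.5 88.9 -2.3] r [-0.002  0.003 -0.003] | t 1.55 pos [ 607.9 -355.   138.9] head -30.8 w 55.6 F [-0.2 -0.1 -0.1]
[ 617.22477089 -337.69705416   52.        ]
```

View pics/w1.png

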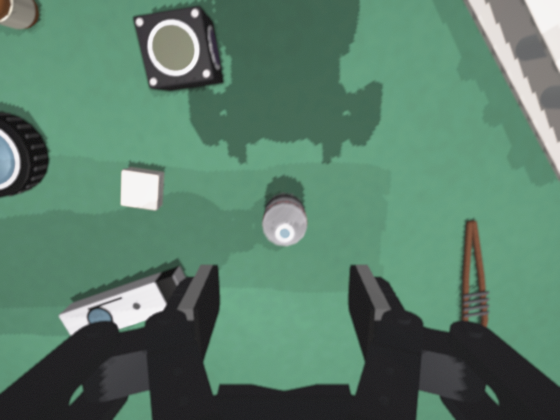

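```bash
python3 -c "
from h import *
print(wray(284.5,233,52),wray(174,48,38))"
```

```text
[ 607.63602086 -356.47566796   52.        ] [ 608.2028739  -231.54043022   38.        ]
```

```bash
python3 -m jog '[0.5,20,-1.8,0,0,0,0.65, 0.5,45,-1.8,0,0,0,0.65, 0.5,68,-1.8,0,0,0,0.65, 0.5,85,-1.8,0,0,0,0.65, 0.5,95,-1.8,0,0,0,0.65, 0.5,99,-1.8,0,0,0,0.65, 0.5,99,-1.8,0,0,0,0.65]'
python3 -m jog '[0,0,0,0,0,0,0.5, 0,0,0,0,0,0,0.4, 0,0,0,0,0,0,0.3, 0,0,0,0,0,0,0.2, 0,0,0,0,0,0,0.2, 0,0,0,0,0,0,0.2]' 40
python3 -c "
from h import *
go(607,-357,150,-31)"
```

```text
t: 2.3
ee_pos: [607.3, -357.0, 40.2]
orientation: [-0.681, 0.189, -0.188, 0.683]
contact_force: [-0.5, 0.7, 0.2]
grip_width: 55.5
t: 2.9
ee_pos: [607.9, -357.4, 41.6]
orientation: [-0.681, 0.188, -0.188, 0.682]
contact_force: [-1.4, 0.8, 6.1]
grip_width: 28.1
d [-1.100e+00 -1.084e+02  1.000e-01] r [-0.002  0.002 -0.001] | t 2.9 pos [ 607.9 -357.4   41.6] head -30.9 w 28.1 F [-1.4  0.8  6.1]
```

```bash
python3 -m jog '[0,0,0,0,0,0,0.2, 0,-1,0,0,0,0,0.2, 0,-4,0,0,0,0,0.2, 0,-8,0,0,0,0,0.2,0,-12,0,0,0,0,0.2,0,-15,0,0,0,0,0.2]'
python3 -c "
from h import *
import cv2
go(607,-357,150,-31)
cv2.imwrite('pics/w2.png',cv2.cvtColor(snapshot('wrist'),cv2.COLOR_RGB2BGR));
cv2.imwrite('pics/s2.png',cv2.resize(cv2.cvtColor(snapshot('scene'),cv2.COLOR_RGB2BGR)[200:400,0:260],None,fx=3,fy=3,interpolation=cv2.INTER_CUBIC))"
```

```text
t: 3.5
ee_pos: [608.1, -357.5, 57.0]
orientation: [-0.681, 0.188, -0.188, 0.682]
contact_force: [0.4, 1.0, -1.6]
grip_width: 28.0
d [ -1.2 -93.    0.1] r [-0.002  0.002 -0.   ] | t 3.5 pos [ 608.1 -357.5   57. ] head -30.9 w 28.0 F [ 0.4  1.  -1.6]
```

View pics/w2.png

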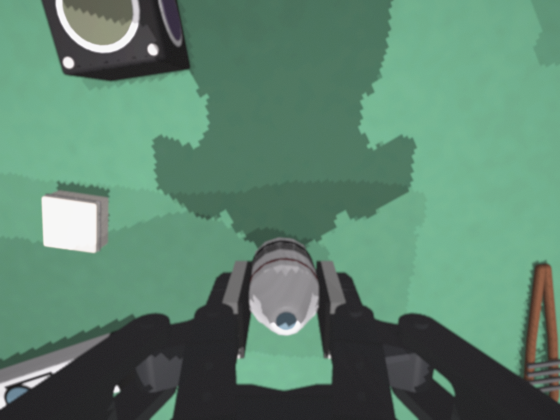

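View pics/s2.png

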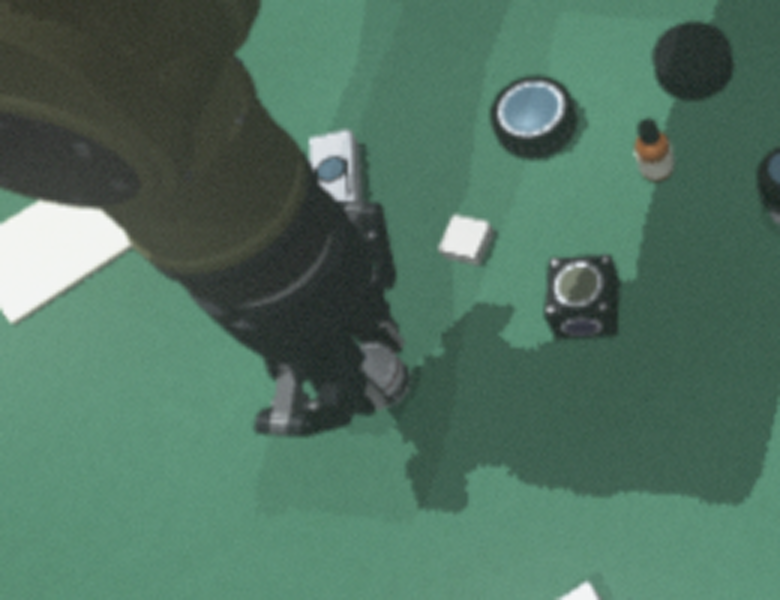

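```bash
python3 -m jog '[0,-6,0,0,0,0,0.2, 0,-18,0,0,0,0,0.2, 0,-35,0,0,0,0,0.2,0,-52,0,0,0,0,0.2,0,-66,0,0,0,0,0.2,0,-75,0,0,0,0,0.2]'
python3 -c "
from h import *
go(558,149.7,130,-8.6)"
```

```text
t: 4.2
ee_pos: [608.9, -358.2, 134.6]
orientation: [-0.681, 0.187, -0.189, 0.682]
contact_force: [1.0, -0.4, -0.9]
grip_width: 27.8
d [-304.3    4.6  409.8] r [-0.002 -0.389  0.003] | t 4.2 pos [ 608.9 -358.2  134.6] head -30.9 w 27.8 F [ 1.  -0.4 -0.9]
```

```bash
python3 -m jog '[-6,0,8,0,-0.01,0,0.2, -21,0,28,0,-0.03,0,0.2, -45,1,60,0,-0.06,0,0.2, -73,1,99,0,-0.09,0,0.2, -102,2,137,0,-0.13,0,0.2, -131,2,176,0,-0.17,0,0.2, -159,3,214,0,-0.2,0,0.2, -186,3,250,0,-0.24,0,0.2]'
python3 -c "
from h import *
go(558,149.7,130,-8.6)"
```

```text
t: 5.0
ee_pos: [576.1, -45.6, 130.9]
orientation: [-0.699, 0.104, -0.105, 0.7]
contact_force: [1.3, 0.4, -1.7]
grip_width: 28.0
d [-74.4   1.  181.5] r [-0.001 -0.146  0.002] | t 5.0 pos [576.1 -45.6 130.9] head -17.0 w 28.0 F [ 1.3  0.4 -1.7]
```

```bash
python3 -m jog '[-17,0,42,0,-0.03,0,0.2, -33,0,80,0,-0.06,0,0.2, -47,1,115,0,-0.09,0,0.2, -59,1,143,0,-0.11,0,0.2, -68,1,165,0,-0.13,0,0.2, -73,1,178,0,-0.14,0,0.2, -74.4,1,181.5,0,-0.146,0,0.2]'
python3 -c "
from h import *
import cv2
go(558,149.7,60,-8.6)
p=observe();cv2.imwrite('pics/w3.png',cv2.cvtColor(snapshot('wrist'),cv2.COLOR_RGB2BGR));"
```

```text
t: 5.7
ee_pos: [557.2, 151.1, 129.6]
orientation: [-0.705, 0.052, -0.053, 0.706]
contact_force: [0.1, -0.5, -1.4]
grip_width: 27.8
d [ 0.8 69.6 -1.4] r [-0.001  0.002  0.002] | t 5.7 pos [557.2 151.1 129.6] head -8.5 w 27.8 F [ 0.1 -0.5 -1.4]
```

View pics/w3.png

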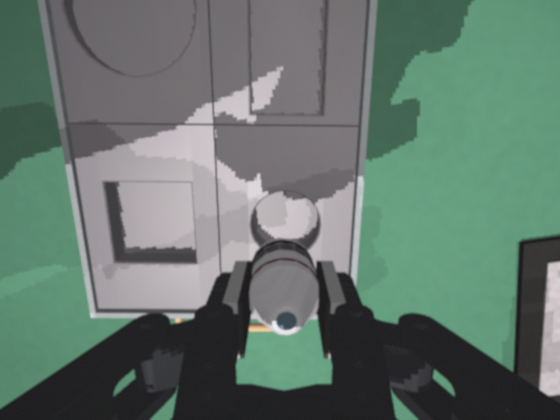

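```bash
python3 -c "
from h import *
print(wray(285.5,222,28),wray(251,222,28),wray(320,222,28),wray(285,190,28),'cross',wray(214.5,124,28))
print([wray(*p,28).round(1) for p in[(105,182),(193,181),(198,263),(115,263)]])
print(wray(137,15,28))"
```

```text
[559.02399365 151.11214831  28.        ] [536.51130652 154.47272414  28.        ] [581.53836093 147.75132167  28.        ] [561.86586617 172.56515143  28.        ] cross [525.43872192 219.64259771  28.        ]
[array([449.1, 194.7,  28. ]), array([504.7, 187. ,  28. ]), array([495.6, 130.8,  28. ]), array([439.4, 139.1,  28. ])]
[494.50385754 284.30623834  28.        ]
```

```bash
python3 -m jog '[1,12,-1.4,0,0.002,0,0.2, 1.3,30,-1.4,0,0.002,0,0.2, 1.3,48,-1.4,0,0.002,0,0.2, 1.3,62,-1.4,0,0.002,0,0.2, 1.3,70,-1.4,0,0.002,0,0.2, 1.3,73,-1.4,0,0.002,0,0.2, 1.3,74.5,-1.4,0,0.002,0,0.2]'
python3 -c "
from h import *
go(558.5,149.8,52,-8.6)"
```

```text
t: 6.45
ee_pos: [558.8, 148.8, 55.1]
orientation: [-0.705, 0.053, -0.054, 0.705]
contact_force: [0.5, -0.1, -1.5]
grip_width: 27.8
d [-0.5  3.1  0.9] r [-0.001 -0.001  0.002] | t 6.45 pos [558.8 148.8  55.1] head -8.6 w 27.8 F [ 0.5 -0.1 -1.5]
```

```bash
python3 -m jog '[-0.3,1,0.8,0,0,0,0.2, -0.3,2,0.8,0,0,0,0.2, -0.3,2.5,0.8,0,0,0,0.2]'
python3 -m jog '[0,0.5,0,0,0,0,0.2, 0,1,0,0,0,0,0.2]'
python3 -m jog '[0,0.5,0,0,0,0,0.2, 0,1,0,0,0,0,0.2]'
```

```text
t: 6.75
ee_pos: [559.0, 149.8, 53.0]
orientation: [-0.705, 0.052, -0.054, 0.706]
contact_force: [0.1, 0.1, -0.8]
grip_width: 28.0
t: 6.95
ee_pos: [559.2, 150.0, 52.3]
orientation: [-0.705, 0.052, -0.054, 0.706]
contact_force: [0.2, -0.0, -1.6]
grip_width: 27.9
t: 7.15
ee_pos: [559.3, 150.1, 51.5]
orientation: [-0.705, 0.052, -0.054, 0.706]
contact_force: [-2.2, 0.2, 3.9]
grip_width: 27.9
```

```bash
python3 -m jog '[0,0.3,0,0,0,0,0.33, 0,0.3,0,0,0,0,0.36, 0,0.3,0,0,0,0,0.42, 0,0.3,0,0,0,0,0.5, 0,0,0,0,0,0,0.55]'
python3 -m jog '[0,-5,0,0,0,0,0.55, 0,-18,0,0,0,0,0.55, 0,-38,0,0,0,0,0.55, 0,-58,0,0,0,0,0.55, 0,-72,0,0,0,0,0.55, 0,-80,0,0,0,0,0.55]'
python3 -c "
from h import *
import cv2
go(456.7,-218,110,-31)
p=observe();cv2.imwrite('pics/w4.png',cv2.cvtColor(snapshot('wrist'),cv2.COLOR_RGB2BGR));"
```

```text
t: 7.65
ee_pos: [559.4, 150.0, 51.5]
orientation: [-0.705, 0.052, -0.054, 0.706]
contact_force: [0.1, -0.4, -0.9]
grip_width: 46.9
t: 8.25
ee_pos: [560.1, 150.2, 133.7]
orientation: [-0.704, 0.051, -0.055, 0.706]
contact_force: [1.1, -0.5, 0.3]
grip_width: 46.7
d [ -47.1   22.3 -379.6] r [-0.004  0.39   0.005] | t 8.25 pos [560.1 150.2 133.7] head -8.6 w 46.7 F [ 1.1 -0.5  0.3]
```

View pics/w4.png

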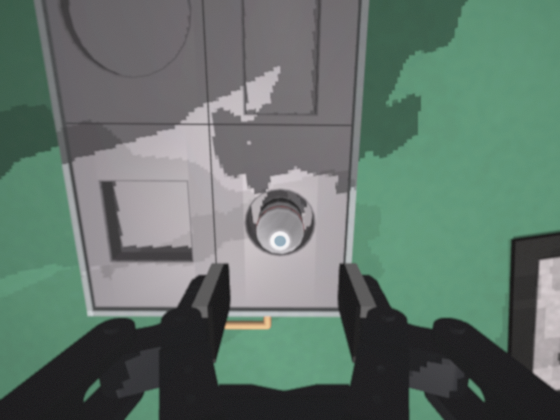

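```bash
python3 -m jog '[-1,0,-10,0,-0.04,0,0.8, -4,0,-35,0,-0.12,0,0.9, -9,1,-75,0,-0.22,0,1, -15,2,-122,0,-0.34,0,1, -21,3,-169,0,-0.46,0,1, -27,4,-216,0,-0.58,0,1, -32,5,-255,0,-0.69,0,1, -35,6,-280,0,-0.78,0,1]'
python3 -c "
from h import *
go(456.7,-218,120,50)"
```

```text
t: 9.1
ee_pos: [482.3, -123.5, 126.6]
orientation: [0.672, 0.222, -0.217, -0.672]
contact_force: [0.2, -0.5, -0.3]
grip_width: 85.3
d [-76.4   6.3 -61.1] r [ 0.003 -0.241  0.006] | t 9.1 pos [ 482.3 -123.5  126.6] head 36.2 w 85.3 F [ 0.2 -0.5 -0.3]
```

```bash
python3 -m jog '[-25,2,-20,0,-0.08,0,1, -46,4,-37,0,-0.15,0,1, -62,5,-50,0,-0.2,0,1, -72,6,-58,0,-0.23,0,1, -76,6,-61,0.003,-0.241,0.006,1]'
python3 -c "
from h import *
import cv2
go(456.7,-218,30,50)
p=observe();cv2.imwrite('pics/w5.png',cv2.cvtColor(snapshot('wrist'),cv2.COLOR_RGB2BGR));"
```

```text
t: 9.6
ee_pos: [455.9, -218.6, 119.7]
orientation: [-0.641, -0.298, 0.299, 0.641]
contact_force: [0.0, -0.4, -0.3]
grip_width: 85.5
d [ 1.  89.7 -0.3] r [-0.002 -0.002 -0.001] | t 9.6 pos [ 455.9 -218.6  119.7] head 49.9 w 85.5 F [ 0.  -0.4 -0.3]
```

View pics/w5.png

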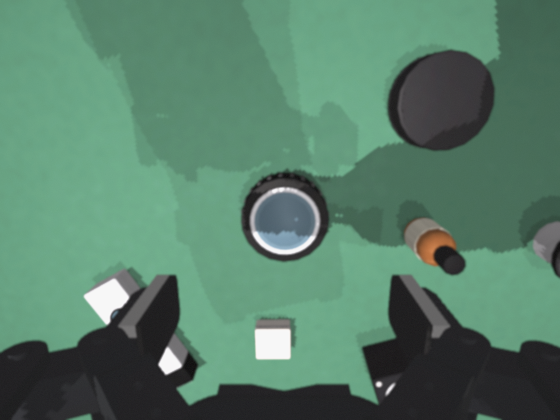

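```bash
python3 -c "
from h import *
print(wray(285.5,220,22),wray(290,340,14))"
```

```text
[ 455.26695214 -215.20562435   22.        ] [ 531.47801627 -274.67391228   14.        ]
```

```bash
python3 -c "
from h import *
go(455.9,-216.3,29,50)"
python3 -m jog '[1,18,1.5,0,0,0,1, 1.6,40,1.5,0,0,0,1, 1.6,62,1.5,0,0,0,1, 1.6,78,1.5,0,0,0,0.95, 1.6,88,1.5,0,0,0,0.9, 1.6,90.7,1.5,0,0,0,0.85, 1.6,90.7,1.5,0,0,0,0.8]'
python3 -c "
from h import *
go(455.9,-216.3,29,50)"
```

```text
d [ 1.6 90.9  1.6] r [-0.001 -0.001 -0.001] | t 9.65 pos [ 456.3 -218.6  119.9] head 49.9 w 85.5 F [ 1.2 -0.7 -0.8]
t: 10.35
ee_pos: [456.0, -216.0, 29.1]
orientation: [-0.641, -0.298, 0.299, 0.641]
contact_force: [-0.2, 0.6, -0.7]
grip_width: 68.3
d [-0.3  0.1 -0.1] r [-0.002 -0.001 -0.002] | t 10.35 pos [ 456.  -216.    29.1] head 49.9 w 68.3 F [-0.2  0.6 -0.7]
```

```bash
python3 -m jog '[0,0,0,0,0,0,0.74, 0,0,0,0,0,0,0.68, 0,0,0,0,0,0,0.6, 0,0,0,0,0,0,0.5, 0,0,0,0,0,0,0.5, 0,0,0,0,0,0,0.5]' 40
python3 -m jog '[0,-1,0,0,0,0,0.5, 0,-4,0,0,0,0,0.5, 0,-9,0,0,0,0,0.5, 0,-15,0,0,0,0,0.5]'
python3 -c "
from h import *
import cv2
go(490.2,289.7,125,81.4)
p=observe();cv2.imwrite('pics/w6.png',cv2.cvtColor(snapshot('wrist'),cv2.COLOR_RGB2BGR));"
```

```text
t: 10.95
ee_pos: [456.7, -216.4, 30.4]
orientation: [0.641, 0.298, -0.299, -0.641]
contact_force: [-1.0, -0.3, 7.3]
grip_width: 55.9
t: 11.35
ee_pos: [456.5, -216.3, 45.7]
orientation: [0.641, 0.298, -0.299, -0.641]
contact_force: [0.1, -0.0, -1.8]
grip_width: 55.9
d [408.8 -79.6 300. ] r [-0.001 -0.549 -0.001] | t 11.35 pos [ 456.5 -216.3   45.7] head 49.9 w 55.9 F [ 0.1 -0.  -1.8]
```

View pics/w6.png

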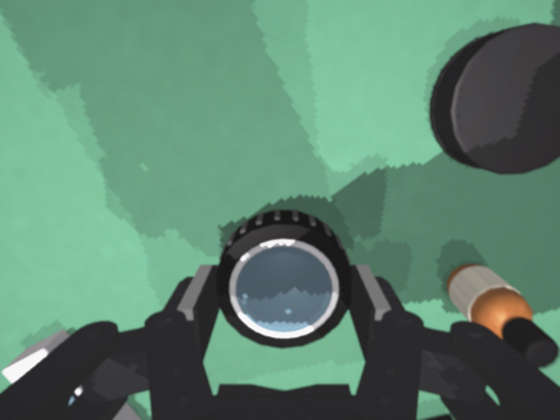

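```bash
python3 -m jog '[0,-12,0,0,0,0,0.5, 0,-30,0,0,0,0,0.5, 6,-50,5,0,-0.01,0,0.5, 25,-68,19,0,-0.03,0,0.5, 57,-80,42,0,-0.07,0,0.5, 95,-86,70,0,-0.12,0,0.5, 134,-89,98,0,-0.17,0,0.5, 172,-90,126,0,-0.22,0,0.5]'
python3 -c "
from h import *
go(490.2,289.7,125,81.4)"
```

```text
t: 12.2
ee_pos: [472.0, -2.2, 138.1]
orientation: [0.605, 0.368, -0.367, -0.603]
contact_force: [0.3, -0.4, -1.1]
grip_width: 55.6
d [267.5  12.8 118.1] r [ 0.003 -0.328 -0.   ] | t 12.2 pos [472.   -2.2 138.1] head 62.6 w 55.6 F [ 0.3 -0.4 -1.1]
```

```bash
python3 -m jog '[42,2,19,0,-0.05,0,0.5, 84,4,38,0,-0.1,0,0.5, 127,6,57,0,-0.155,0,0.5, 169,8,75,0,-0.21,0,0.5, 206,10,91,0,-0.255,0,0.5, 236,11,104,0,-0.29,0,0.5, 257,12,113,0,-0.315,0,0.5, 267.5,12.8,118,0.003,-0.328,0,0.5]'
python3 -c "
from h import *
import cv2
go(490.2,289.7,49,81.4)
p=observe();cv2.imwrite('pics/w7.png',cv2.cvtColor(snapshot('wrist'),cv2.COLOR_RGB2BGR));"
```

```text
t: 13.0
ee_pos: [490.3, 291.8, 125.7]
orientation: [-0.535, -0.462, 0.462, 0.535]
contact_force: [0.5, -0.8, -1.2]
grip_width: 55.4
d [-2.2 76.6 -0.2] r [0.    0.003 0.001] | t 13.0 pos [490.3 291.8 125.7] head 81.6 w 55.4 F [ 0.5 -0.8 -1.2]
```

View pics/w7.png

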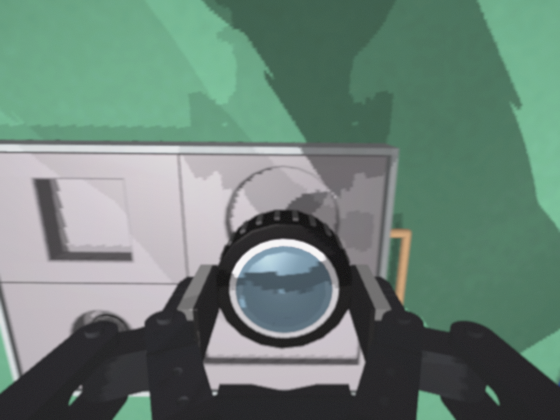

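```bash
python3 -c "
from h import *
a=wray(283,166,28);print(a,a[:2]+37*np.array([.9888,-.1494]),wray(226,214,28),wray(340,214,28),wray(185,283,28))"
```

```text
[453.34744909 298.50133772  28.        ] [489.93304909 292.97353772] [478.65187744 257.74697087  28.        ] [489.3302531  330.20126225  28.        ] [522.89274726 220.66667272  28.        ]
```

```bash
python3 -c "
from h import *
go(489.9,290.4,51,81.4)"
python3 -m jog '[-1,14,0,0,0.003,0,0.5, -1.5,34,0,0,0.003,0,0.5, -1.5,52,0,0,0.003,0,0.5, -1.5,66,0,0,0.003,0,0.5, -1.5,73,0,0,0.003,0,0.5, -1.5,75,0,0,0.003,0,0.5, -1.5,75,0,0,0.003,0,0.5]'
python3 -c "
from h import *
go(489.9,290.4,48,81.4)"
```

```text
d [-2.1 74.5  0.2] r [-0.     0.003  0.001] | t 13.05 pos [490.4 292.4 125.5] head 81.6 w 55.7 F [ 0.3  0.3 -0.6]
t: 13.75
ee_pos: [490.3, 290.7, 50.5]
orientation: [-0.536, -0.461, 0.461, 0.536]
contact_force: [0.9, -0.5, -1.6]
grip_width: 56.3
d [-0.4  2.5  0.4] r [-0.    -0.     0.001] | t 13.75 pos [490.3 290.7  50.5] head 81.4 w 56.3 F [ 0.9 -0.5 -1.6]
```

```bash
python3 -m jog '[0,0.5,0,0,0,0,0.5, 0,1.2,0,0,0,0,0.5]'
python3 -m jog '[0,0.5,0,0,0,0,0.5, 0,1,0,0,0,0,0.5]'
python3 -m jog '[0,0.4,0,0,0,0,0.5, 0,0.4,0,0,0,0,0.5]'
```

```text
t: 13.95
ee_pos: [490.9, 291.0, 50.1]
orientation: [-0.536, -0.462, 0.46, 0.536]
contact_force: [0.2, 0.9, -0.6]
grip_width: 55.7
t: 14.15
ee_pos: [491.3, 291.3, 49.5]
orientation: [-0.536, -0.462, 0.46, 0.536]
contact_force: [1.1, 0.4, -1.6]
grip_width: 55.5
t: 14.35
ee_pos: [491.3, 291.4, 49.2]
orientation: [-0.536, -0.462, 0.46, 0.536]
contact_force: [-0.1, -0.2, -0.5]
grip_width: 55.5
```

```bash
python3 -m jog '[0,0.5,-0.5,0,0,0,0.5, 0,1,-0.5,0,0,0,0.5]'
python3 -m jog '[0,0.5,0,0,0,0,0.5, 0,1,0,0,0,0,0.5]'
python3 -c "
from h import *
go(489.9,290.4,48,81.4)"
```

```text
t: 14.55
ee_pos: [492.0, 291.4, 48.5]
orientation: [-0.536, -0.462, 0.46, 0.536]
contact_force: [-2.1, -0.8, 6.5]
grip_width: 55.8
t: 14.75
ee_pos: [491.9, 291.4, 48.4]
orientation: [-0.536, -0.462, 0.46, 0.536]
contact_force: [-4.8, -2.4, 11.8]
grip_width: 55.9
d [-1.3  0.4  1.9] r [0.002 0.    0.003] | t 14.75 pos [491.9 291.4  48.4] head 81.4 w 55.9 F [-4.8 -2.4 11.8]
```

```bash
python3 -m jog '[0,-0.5,0.5,0,0,0,0.64, 0,-0.5,0.5,0,0,0,0.68, 0,-0.5,0.5,0,0,0,0.72, 0,-0.5,0.5,0,0,0,0.78, 0,-0.5,0.5,0,0,0,0.82]'
python3 -m jog '[0,-5,0,0,0,0,0.82, 0,-18,0,0,0,0,0.82, 0,-38,0,0,0,0,0.82, 0,-58,0,0,0,0,0.82, 0,-72,0,0,0,0,0.82, 0,-80,0,0,0,0,0.82]'
python3 -c "
from h import *
import cv2
go(607.6,-231.5,140,68.2)
go(607.6,-231.5,140,-21.8)
p=observe();cv2.imwrite('pics/w8.png',cv2.cvtColor(snapshot('wrist'),cv2.COLOR_RGB2BGR));"
```

```text
t: 15.25
ee_pos: [491.5, 291.5, 48.8]
orientation: [-0.536, -0.462, 0.46, 0.536]
contact_force: [-0.0, 0.1, 0.5]
grip_width: 70.2
t: 15.85
ee_pos: [492.2, 291.7, 131.0]
orientation: [0.536, 0.463, -0.459, -0.536]
contact_force: [0.0, 1.1, -0.4]
grip_width: 69.9
d [-500.   -10.5 -192.4] r [0.004 0.23  0.005] | t 15.85 pos [492.2 291.7 131. ] head 81.4 w 69.9 F [ 0.   1.1 -0.4]
d [-500.   -10.5 -192.4] r [-1.000e-03  1.801e+00  7.000e-03] | t 15.85 pos [492.2 291.7 131. ] head 81.4 w 69.9 F [ 0.   1.1 -0.4]
```

View pics/w8.png

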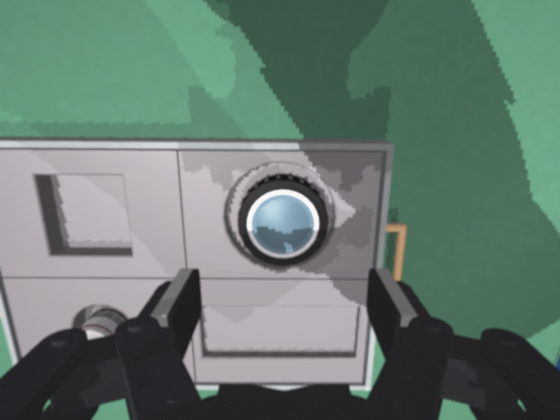

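```bash
python3 -c "
from h import *
print(observe()['joint_pos'])"
```

```text
[ 0.53457642  0.33112    -0.30392007  0.92904522  0.00103396  0.68457468]
```

```bash
python3 -m jog '[-9,0,-4,0,0,0,0.8, -33,-1,-13,0,0.01,0,0.8, -70,-2,-27,0,0.03,0,0.8, -115,-3,-44,0,0.05,0,0.8, -160,-4,-61,0,0.07,0,0.8, -204,-5,-79,0,0.09,0,0.8, -249,-6,-96,0,0.11,0,0.8, -294,-7,-113,0,0.13,0,0.8]'
python3 -c "
from h import *
go(607.6,-231.5,140,68.2)"
```

```text
t: 16.7
ee_pos: [559.4, -18.3, 136.7]
orientation: [-0.565, -0.427, 0.423, 0.565]
contact_force: [1.3, -0.0, -0.0]
grip_width: 68.4
d [-191.5   -4.  -105.4] r [0.002 0.099 0.005] | t 16.7 pos [559.4 -18.3 136.7] head 73.9 w 68.4 F [ 1.3 -0.  -0. ]
```

```bash
python3 -m jog '[-40,0,-22,0,0.02,0,0.8, -80,-1,-44,0,0.04,0,0.8, -117,-2,-64,0,0.06,0,0.8, -149,-3,-82,0,0.08,0,0.8, -173,-4,-95,0,0.09,0,0.8, -187,-4,-103,0,0.099,0,0.8, -191.5,-4,-105.4,0.002,0.099,0.005,0.8]'
python3 -c "
from h import *
import cv2
go(607.6,-231.5,37,68.2)
p=observe();cv2.imwrite('pics/w9.png',cv2.cvtColor(snapshot('wrist'),cv2.COLOR_RGB2BGR));"
```

```text
t: 17.4
ee_pos: [607.0, -233.2, 139.0]
orientation: [-0.586, -0.396, 0.396, 0.586]
contact_force: [0.4, -0.1, -0.6]
grip_width: 68.2
d [  1.9 102.   -0. ] r [-0.001 -0.002 -0.   ] | t 17.4 pos [ 607.  -233.2  139. ] head 68.1 w 68.2 F [ 0.4 -0.1 -0.6]
```

View pics/w9.png

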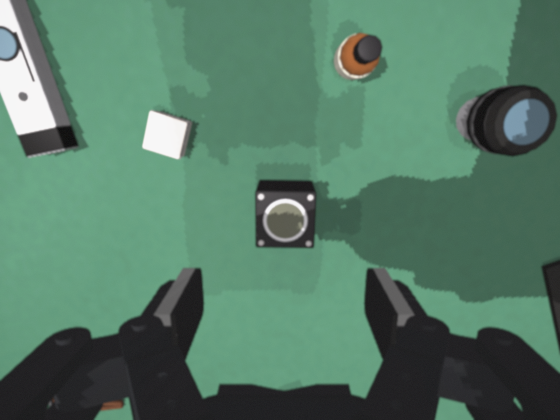

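```bash
python3 -c "
from h import *
print(wray(285.5,219,38))
go(607.5,-231,37,68)"
```

```text
[ 605.72784452 -229.78069305   38.        ]
d [1.700e+00 1.021e+02 1.000e-01] r [-0.001  0.003 -0.   ] | t 17.45 pos [ 607.1 -232.6  139.1] head 68.2 w 68.0 F [ 0.2 -0.6 -0.1]
```

```bash
python3 -m jog '[1,20,1,0,0.003,0,0.8, 2,45,1,0,0.003,0,0.8, 2,68,1,0,0.003,0,0.8, 2,86,1,0,0.003,0,0.75, 2,97,1,0,0.003,0,0.7, 2,102,1,0,0.003,0,0.65, 2,102,1,0,0.003,0,0.6]'
python3 -m jog '[0,0,0,0,0,0,0.55, 0,0,0,0,0,0,0.5, 0,0,0,0,0,0,0.44, 0,0,0,0,0,0,0.38, 0,0,0,0,0,0,0.32, 0,0,0,0,0,0,0.32, 0,0,0,0,0,0,0.32]' 40
python3 -m jog '[0,-1,0,0,0,0,0.32, 0,-4,0,0,0,0,0.32, 0,-9,0,0,0,0,0.32, 0,-15,0,0,0,0,0.32]'
python3 -c "
from h import *
import cv2
go(471.6,163,140,81.4)
p=observe();cv2.imwrite('pics/w10.png',cv2.cvtColor(snapshot('wrist'),cv2.COLOR_RGB2BGR));"
```

```text
t: 18.15
ee_pos: [606.6, -229.6, 36.8]
orientation: [-0.586, -0.395, 0.396, 0.587]
contact_force: [0.9, -0.1, 0.6]
grip_width: 50.9
t: 18.85
ee_pos: [607.5, -229.9, 38.1]
orientation: [0.586, 0.396, -0.396, -0.586]
contact_force: [-0.5, 1.1, 6.4]
grip_width: 39.1
t: 19.25
ee_pos: [607.1, -229.8, 53.2]
orientation: [-0.586, -0.395, 0.396, 0.586]
contact_force: [0.3, -0.1, -0.0]
grip_width: 39.5
d [313.5 -86.7 272.7] r [-0.001 -0.233 -0.   ] | t 19.25 pos [ 607.1 -229.8   53.2] head 68.0 w 39.5 F [ 0.3 -0.1 -0. ]
```

View pics/w10.png

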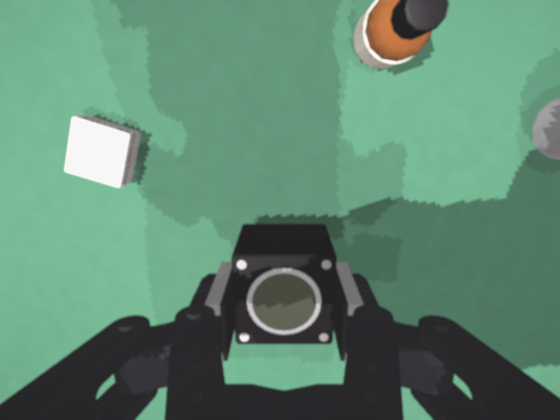

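```bash
python3 -m jog '[0,-15,0,0,0,0,0.32, 0,-38,0,0,0,0,0.32, 0,-62,0,0,0,0,0.32, 8,-80,7,0,0,0,0.32, 28,-87,24,0,-0.02,0,0.32, 58,-88,50,0,-0.05,0,0.32, 92,-88,80,0,-0.08,0,0.32, 128,-88,111,0,-0.1,0,0.32]'
python3 -c "
from h import *
go(471.6,163,140,81.4)"
```

```text
t: 20.1
ee_pos: [551.7, -68.2, 142.6]
orientation: [0.566, 0.425, -0.424, -0.565]
contact_force: [1.0, 0.5, -0.6]
grip_width: 39.1
d [199.6   2.4 141.6] r [ 0.001 -0.133  0.   ] | t 20.1 pos [551.7 -68.2 142.6] head 73.8 w 39.1 F [ 1.   0.5 -0.6]
```

```bash
python3 -m jog '[37,0,26,0,-0.025,0,0.32, 75,1,53,0,-0.05,0,0.32, 112,1,80,0,-0.075,0,0.32, 145,2,103,0,-0.095,0,0.32, 172,2,122,0,-0.115,0,0.32, 191,2,135,0,-0.127,0,0.32, 199.6,2,141.6,0,-0.133,0,0.32]'
python3 -c "
from h import *
import cv2
go(471.6,163,52,81.4)
p=observe();cv2.imwrite('pics/w11.png',cv2.cvtColor(snapshot('wrist'),cv2.COLOR_RGB2BGR));"
```

```text
t: 20.8
ee_pos: [470.4, 165.0, 140.7]
orientation: [0.536, 0.462, -0.461, -0.535]
contact_force: [0.2, 0.1, -0.9]
grip_width: 39.2
d [-1.9 88.7 -1.4] r [0.001 0.003 0.001] | t 20.8 pos [470.4 165.  140.7] head 81.6 w 39.2 F [ 0.2  0.1 -0.9]
```

View pics/w11.png

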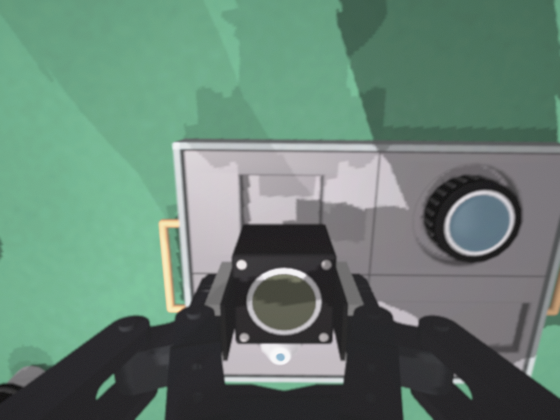

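```bash
python3 -c "
from h import *
a=wray(240,175,28);b=wray(322,175,28);print(a,b,np.linalg.norm(a-b),((a+b)/2)[:2]+28*np.array([.9888,-.1494]),wray(375.5,274,28),np.degrees(np.arctan2(b[1]-a[1],b[0]-a[0])))
go(471.6,162.7,53,81.4)"
```

```text
[437.59893289 141.93022743  28.        ] [445.57189094 195.87345163  28.        ] 54.52925359387008 [469.27181191 164.71863953] [523.28995359 225.79593372  28.        ] 81.59239557355707
d [-2.6 87.7 -1.6] r [0.001 0.003 0.001] | t 20.85 pos [470.3 165.4 140.7] head 81.6 w 38.9 F [ 0.3  1.5 -1.2]
```

```bash
python3 -m jog '[-1,16,-0.7,0,0.003,0,0.32, -1.9,38,-0.7,0,0.003,0,0.32, -1.9,58,-0.7,0,0.003,0,0.32, -1.9,74,-0.7,0,0.003,0,0.32, -1.9,84,-0.7,0,0.003,0,0.32, -1.9,88,-0.7,0,0.003,0,0.32, -1.9,88,-0.7,0,0.003,0,0.32]'
python3 -m jog '[0,0.5,0,0,0,0,0.32, 0,1.2,0,0,0,0,0.32]'
python3 -m jog '[0,0.5,0.3,0,0,0,0.32, 0,1,0.3,0,0,0,0.32]'
```

```text
t: 21.55
ee_pos: [470.7, 163.1, 52.5]
orientation: [-0.536, -0.461, 0.461, 0.536]
contact_force: [-0.3, -0.2, -1.1]
grip_width: 39.1
t: 21.75
ee_pos: [471.5, 163.2, 52.0]
orientation: [0.536, 0.462, -0.46, -0.536]
contact_force: [0.4, -0.0, -0.5]
grip_width: 38.9
t: 21.95
ee_pos: [471.5, 163.4, 51.5]
orientation: [0.537, 0.462, -0.46, -0.536]
contact_force: [-0.1, -0.0, -1.5]
grip_width: 39.0
```

```bash
python3 -m jog '[0,0.5,0.3,0,0,0,0.32, 0,1.2,0.3,0,0,0,0.32]'
python3 -m jog '[0,0.5,0.3,0,0,0,0.32, 0,0.8,0.3,0,0,0,0.32]'
```

```text
t: 22.15
ee_pos: [471.4, 163.5, 50.4]
orientation: [0.537, 0.462, -0.46, -0.536]
contact_force: [-0.3, 0.3, -0.2]
grip_width: 39.1
t: 22.35
ee_pos: [471.3, 163.5, 50.0]
orientation: [0.537, 0.462, -0.46, -0.536]
contact_force: [-0.6, -0.4, 9.5]
grip_width: 39.2
```

Contact where expected (TCP 50.0). Release.

```bash
python3 -m jog '[0,-0.3,0,0,0,0,0.46, 0,-0.3,0,0,0,0,0.5, 0,-0.3,0,0,0,0,0.55, 0,-0.3,0,0,0,0,0.6, 0,-0.3,0,0,0,0,0.65]'
python3 -m jog '[0,-5,0,0,0,0,0.65, 0,-18,0,0,0,0,0.65, 0,-38,0,0,0,0,0.65, 0,-58,0,0,0,0,0.65, 0,-72,0,0,0,0,0.65, 0,-85,0,0,0,0,0.65]'
python3 -c "
from h import *
import cv2
go(459.2,-357,120,80.5)
go(459.2,-357,120,-99.5)
p=observe();cv2.imwrite('pics/w12.png',cv2.cvtColor(snapshot('wrist'),cv2.COLOR_RGB2BGR));"
```

```text
t: 22.85
ee_pos: [471.3, 163.5, 50.3]
orientation: [0.537, 0.462, -0.46, -0.536]
contact_force: [0.3, -0.4, 0.4]
grip_width: 55.6
t: 23.45
ee_pos: [471.2, 163.5, 136.5]
orientation: [0.537, 0.462, -0.459, -0.536]
contact_force: [-0.2, -0.3, -0.3]
grip_width: 55.6
d [-516.5   15.7  -66.2] r [0.004 0.015 0.002] | t 23.45 pos [471.2 163.5 136.5] head 81.4 w 55.6 F [-0.2 -0.3 -0.3]
d [-516.5   15.7  -66.2] r [ 3.000e-03 -3.126e+00 -6.000e-03] | t 23.45 pos [471.2 163.5 136.5] head 81.4 w 55.6 F [-0.2 -0.3 -0.3]
```

View pics/w12.png

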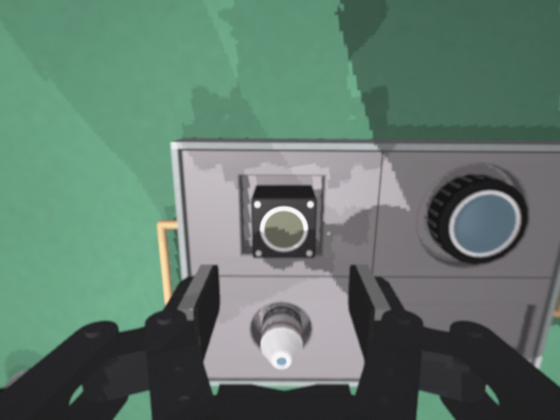

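```bash
python3 -m jog '[-10,0,-1,0,0,0,0.65, -35,1,-4,0,0,0,0.65, -74,2,-9,0,0,0,0.65, -121,3,-15,0,0.003,0,0.65, -169,5,-21,0,0.005,0,0.65, -216,6,-27,0,0.006,0,0.65, -264,8,-34,0,0.008,0,0.65, -311,9,-40,0,0.009,0,0.65]'
python3 -c "
from h import *
go(459.2,-357,120,80.5)"
```

```text
t: 24.3
ee_pos: [463.9, -151.9, 127.8]
orientation: [0.539, 0.461, -0.456, -0.538]
contact_force: [1.0, 0.0, -0.0]
grip_width: 55.5
d [-203.2    7.2  -28.1] r [0.005 0.006 0.003] | t 24.3 pos [ 463.9 -151.9  127.8] head 80.8 w 55.5 F [ 1.  0. -0.]
```

```bash
python3 -m jog '[-45,1,-6,0,0,0,0.6, -87,3,-12,0,0.003,0,0.6, -125,4,-17,0,0.004,0,0.6, -157,5,-22,0.002,0.005,0.001,0.6, -181,6,-25,0.003,0.006,0.002,0.6, -197,7,-27,0.005,0.006,0.003,0.6, -203.2,7,-28.1,0.005,0.006,0.003,0.6]'
python3 -c "
from h import *
import cv2
go(459.2,-357,28,80.5)
p=observe();cv2.imwrite('pics/w13.png',cv2.cvtColor(snapshot('wrist'),cv2.COLOR_RGB2BGR));print(p['joint_pos'])"
```

```text
t: 25.0
ee_pos: [458.3, -358.1, 119.3]
orientation: [-0.54, -0.456, 0.456, 0.541]
contact_force: [0.1, 0.6, 0.2]
grip_width: 51.8
d [ 1.2 91.3 -0.8] r [-0.001 -0.002  0.001] | t 25.0 pos [ 458.3 -358.1  119.3] head 80.4 w 51.8 F [0.1 0.6 0.2]
[-6.63428341e-01  3.63798419e-01 -2.87266335e-01  9.20990051e-01
  2.64766488e-04 -4.95661234e-01]
```

View pics/w13.png

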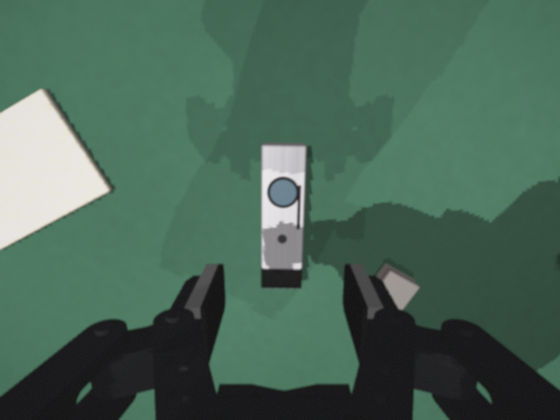

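```bash
python3 -c "
from h import *
P=np.array([wray(*p,18) for p in [(262,145),(306,145),(301,288),(262,288)]]);print(P.round(1),P.mean(0))
v=P[3]+P[2]-P[0]-P[1];print(np.degrees(np.arctan2(v[1],v[0])),[np.linalg.norm(P[i]-P[i-1]).round(1) for i in range(4)])
go(459,-357,28,80.5)"
```

```text
[[ 407.3 -362.1   18. ]
 [ 411.8 -335.3   18. ]
 [ 508.7 -353.3   18. ]
 [ 504.2 -380.2   18. ]] [ 458.02425249 -357.71578276   18.        ]
-10.57172263528925 [np.float64(98.6), np.float64(27.2), np.float64(98.6), np.float64(27.2)]
d [ 1.2 91.6 -0.2] r [-0.001 -0.002  0.   ] | t 25.05 pos [ 458.6 -358.2  119.6] head 80.4 w 51.5 F [ 0.5 -0.5  0.5]
```

```bash
python3 -m jog '[0.8,18,0,0,0.005,0,0.6, 0.8,40,0,0,0.005,0,0.6, 0.8,62,0,0,0.005,0,0.6, 0.8,78,0,0,0.005,0,0.58, 0.8,88,0,0,0.005,0,0.54, 0.8,92,0,0,0.005,0,0.5, 0.8,92,0,0,0.005,0,0.48]'
python3 -m jog '[0,0,0,0,0,0,0.44, 0,0,0,0,0,0,0.4, 0,0,0,0,0,0,0.34, 0,0,0,0,0,0,0.26, 0,0,0,0,0,0,0.18, 0,0,0,0,0,0,0.18, 0,0,0,0,0,0,0.18]' 50
python3 -m jog '[0,-1,0,0,0,0,0.18, 0,-4,0,0,0,0,0.18, 0,-9,0,0,0,0,0.18, 0,-15,0,0,0,0,0.18]'
python3 -c "
from h import *
import cv2
go(577.3,276.3,120,171.4)
p=observe();cv2.imwrite('pics/w14.png',cv2.cvtColor(snapshot('wrist'),cv2.COLOR_RGB2BGR));"
```

```text
t: 25.75
ee_pos: [458.7, -356.7, 27.5]
orientation: [-0.541, -0.455, 0.455, 0.542]
contact_force: [-0.7, 0.3, -0.4]
grip_width: 40.7
t: 26.45
ee_pos: [459.3, -357.3, 28.5]
orientation: [0.541, 0.455, -0.455, -0.541]
contact_force: [-0.3, 0.1, 6.1]
grip_width: 26.3
t: 26.85
ee_pos: [459.0, -357.1, 43.6]
orientation: [-0.541, -0.455, 0.455, 0.541]
contact_force: [0.4, 0.1, 0.2]
grip_width: 26.1
d [644.3 -76.2  -8.1] r [ 0.    -1.593  0.   ] | t 26.85 pos [ 459.  -357.1   43.6] head 80.1 w 26.1 F [0.4 0.1 0.2]
```

View pics/w14.png

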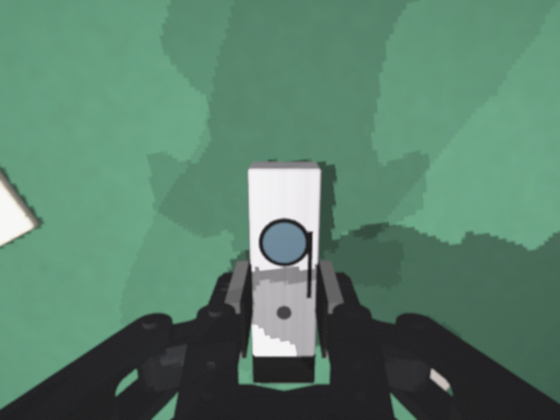

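```bash
python3 -m jog '[0,-12,0,0,0,0,0.18, 0,-34,0,0,0,0,0.18, 0,-58,0,0,0,0,0.18, 8,-76,0,0,-0.03,0,0.18, 28,-86,0,0,-0.1,0,0.18, 60,-90,-1,0,-0.2,0,0.18, 98,-90,-1,0,-0.3,0,0.18, 140,-90,-2,0,-0.41,0,0.18]'
python3 -c "
from h import *
go(577.3,276.3,125,171.4)"
```

```text
t: 27.7
ee_pos: [485.8, -219.3, 136.0]
orientation: [0.437, 0.557, -0.556, -0.435]
contact_force: [0.5, 0.9, -0.9]
grip_width: 26.4
d [ 459.5   10.5 -207. ] r [ 1.00e-03 -1.18e+00 -3.00e-03] | t 27.7 pos [ 485.8 -219.3  136. ] head 103.8 w 26.4 F [ 0.5  0.9 -0.9]
```

```bash
python3 -m jog '[39,0,-18,0,-0.1,0,0.18, 80,1,-36,0,-0.2,0,0.18, 121,2,-55,0,-0.31,0,0.18, 162,3,-73,0,-0.42,0,0.18, 203,4,-92,0,-0.53,0,0.18, 244,5,-110,0,-0.64,0,0.18, 285,6,-129,0,-0.75,0,0.18, 324,7,-146,0,-0.85,0,0.18]'
python3 -c "
from h import *
go(577.3,276.3,125,171.4)"
```

```text
t: 28.5
ee_pos: [550.8, 132.3, 129.8]
orientation: [-0.168, -0.687, 0.687, 0.165]
contact_force: [-0.0, -0.3, -1.0]
grip_width: 26.5
d [  42.3    4.7 -140.2] r [ 0.    -0.325 -0.004] | t 28.5 pos [550.8 132.3 129.8] head 152.8 w 26.5 F [-0.  -0.3 -1. ]
```

```bash
python3 -m jog '[12,1,-38,0,-0.08,0,0.18, 22,2,-72,0,-0.16,0,0.18, 31,3,-100,0,-0.23,0,0.18, 37,4,-121,0,-0.28,0,0.18, 41,5,-134,0,-0.31,-0.004,0.18, 42.3,5,-140.2,0,-0.325,-0.004,0.18]'
python3 -c "
from h import *
import cv2
go(577.3,276.3,51,171.4)
p=observe();cv2.imwrite('pics/w15.png',cv2.cvtColor(snapshot('wrist'),cv2.COLOR_RGB2BGR));"
```

```text
t: 29.1
ee_pos: [577.4, 277.3, 125.0]
orientation: [0.052, 0.705, -0.705, -0.052]
contact_force: [0.5, 0.2, -1.2]
grip_width: 26.6
d [-0.1 74.   1. ] r [ 0.     0.002 -0.   ] | t 29.1 pos [577.4 277.3 125. ] head 171.5 w 26.6 F [ 0.5  0.2 -1.2]
```

View pics/w15.png

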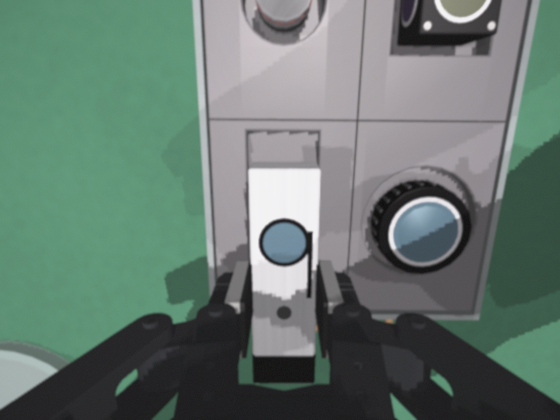

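```bash
python3 -c "
from h import *
a=wray(247,130,28);b=wray(321,130,28);print(a,b,np.linalg.norm(a-b),((a+b)/2)[:2]+58*np.array([.1494,.9888]),'cross',wray(357.5,121,28))
for h in (46.5,66.5): print([wray(*p,h+ 44.5+0).round(1) for p in []])
z=125-28.5+18
P=np.array([wray(*p,z) for p in [(249,168),(321,168),(314,381),(254,381)]]);print(P.round(1),P.mean(0))
go(577.3,276.3,51,171.4)"
```

```text
[590.77142942 216.46883135  28.        ] [546.9649347  223.00326231  28.        ] 44.29117031494571 [577.53338206 277.08644683] cross [524.88897888 221.01578401  28.        ]
[]
[]
[[583.2 225.9 114.5]
 [556.6 229.9 114.5]
 [571.1 325.6 114.5]
 [597.9 321.6 114.5]] [577.19620002 275.74161504 114.5       ]
d [ 0.2 74.   1.2] r [ 0.001  0.002 -0.   ] | t 29.15 pos [577.6 277.5 125. ] head 171.5 w 26.5 F [ 0.4 -0.  -1.4]
```

```bash
python3 -m jog '[0,14,0,0,0,0,0.18, 0,34,0,0,0,0,0.18, 0,52,0,0,0,0,0.18, 0,65,0,0,0,0,0.18, 0,72,0,0,0,0,0.18, 0,74,0,0,0,0,0.18, 0,74,0,0,0,0,0.18]'
python3 -m jog '[0,0.6,0,0,0,0,0.18, 0,1.5,0,0,0,0,0.18]'
python3 -m jog '[0,0.5,0,0,0,0,0.18, 0,1,0,0,0,0,0.18]'
```

```text
t: 29.85
ee_pos: [577.8, 277.2, 51.0]
orientation: [0.053, 0.705, -0.705, -0.052]
contact_force: [0.0, 0.1, -1.0]
grip_width: 26.7
t: 30.05
ee_pos: [578.5, 277.6, 50.4]
orientation: [0.053, 0.706, -0.705, -0.052]
contact_force: [-0.1, -0.1, -0.4]
grip_width: 25.9
t: 30.25
ee_pos: [578.8, 277.8, 49.9]
orientation: [0.054, 0.706, -0.705, -0.052]
contact_force: [-0.4, -1.1, -0.6]
grip_width: 26.4
```

```bash
python3 -m jog '[0.5,0.6,0.3,0,0,0,0.18, 0.8,1.2,0.3,0,0,0,0.18]'
python3 -m jog '[0.3,0.5,0,0,0,0,0.18, 0.5,1,0,0,0,0,0.18]'
```

```text
t: 30.45
ee_pos: [578.1, 277.7, 48.8]
orientation: [0.054, 0.706, -0.704, -0.051]
contact_force: [0.1, 0.1, -1.1]
grip_width: 26.6
t: 30.65
ee_pos: [577.9, 277.7, 48.5]
orientation: [0.054, 0.706, -0.705, -0.051]
contact_force: [-1.4, -1.8, 8.1]
grip_width: 26.7
```

```bash
python3 -m jog '[0,-0.3,0,0,0,0,0.31, 0,-0.3,0,0,0,0,0.35, 0,-0.3,0,0,0,0,0.4, 0,-0.3,0,0,0,0,0.46, 0,-0.3,0,0,0,0,0.5]'
python3 -m jog '[0,-5,0,0,0,0,0.5, 0,-18,0,0,0,0,0.5, 0,-38,0,0,0,0,0.5, 0,-62,0,0,0,0,0.5, 0,-85,0,0,0,0,0.5, 0,-100,0,0,0,0,0.5, 0,-108,0,0,0,0,0.5]'
python3 -c "
from h import *
go(450,0,260,120)"
```

```text
t: 31.15
ee_pos: [577.9, 277.7, 48.7]
orientation: [0.054, 0.706, -0.704, -0.051]
contact_force: [-0.5, 0.0, -0.2]
grip_width: 42.5
t: 31.85
ee_pos: [578.6, 278.1, 159.8]
orientation: [0.055, 0.706, -0.704, -0.05]
contact_force: [-0.1, 0.7, -0.2]
grip_width: 42.8
d [  85.2 -102.   293.6] r [ 0.007  0.898 -0.004] | t 31.85 pos [578.6 278.1 159.8] head 171.5 w 42.8 F [-0.1  0.7 -0.2]
```

Move clear and look from above.

```bash
python3 -m jog '[4,-8,14,0,0.04,0,0.5, 14,-18,40,0,0.1,0,0.5, 26,-32,84,0,0.2,0,0.5, 40,-46,128,0,0.3,0,0.5, 52,-60,172,0,0.4,0,0.5, 64,-74,214,0,0.5,0,0.5, 74,-84,246,0,0.58,0,0.5, 80,-92,266,0,0.62,0,0.5]'
python3 -c "
from h import *
import cv2
for n,(r0,r1,c0,c1),f in (('top',(140,300,75,470),2),('scene',(140,360,80,460),2)):
    im=cv2.cvtColor(snapshot(n),cv2.COLOR_RGB2BGR);cv2.imwrite(f'pics/f_{n}.png',cv2.resize(im[r0:r1,c0:c1],None,fx=f,fy=f,interpolation=cv2.INTER_CUBIC))
im=cv2.imread('pics/f_top.png')
im=cv2.cvtColor(snapshot('top'),cv2.COLOR_RGB2BGR);cv2.imwrite('pics/f_t2.png',cv2.resize(im[150:280,75:245],None,fx=4.5,fy=4.5,interpolation=cv2.INTER_CUBIC))"
```

```text
t: 32.65
ee_pos: [457.1, 24.1, 250.7]
orientation: [0.269, 0.656, -0.653, -0.265]
contact_force: [0.9, 0.3, 1.0]
grip_width: 42.7
```

View pics/f_top.png

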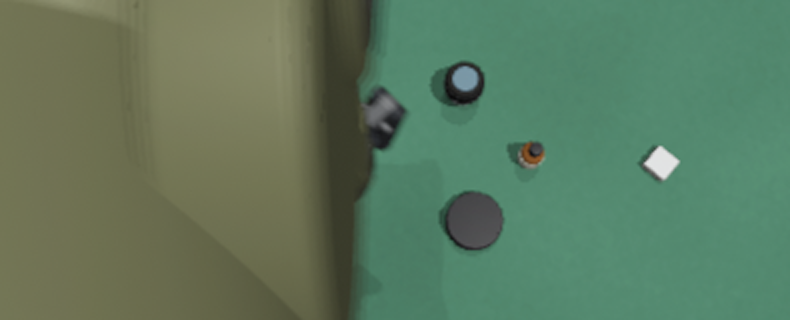

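View pics/f_t2.png

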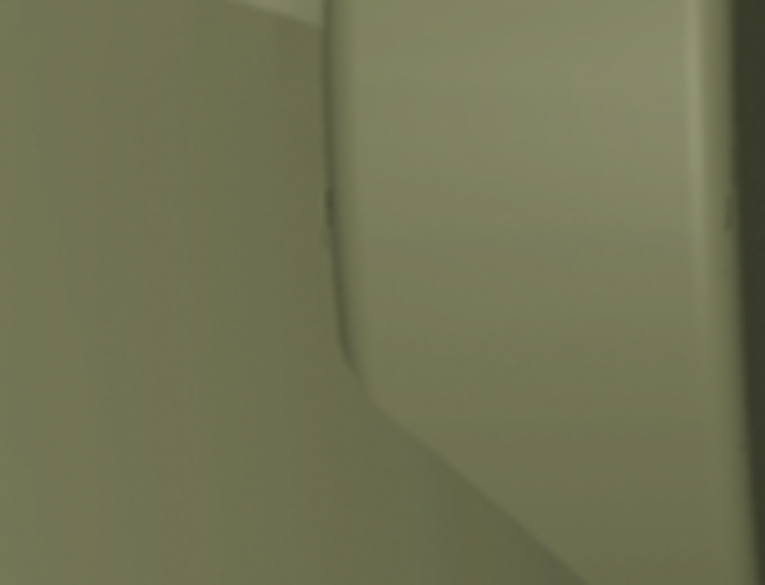

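View pics/f_scene.png

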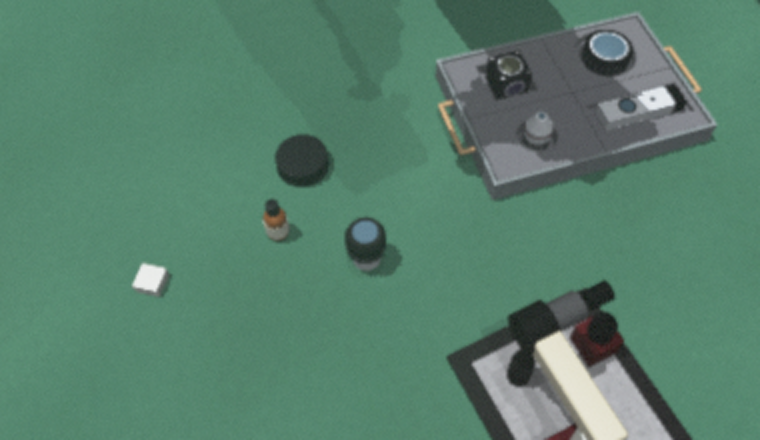

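```bash
python3 -c "
from h import *
go(400,-300,255,120)"
```

```text
d [-185.    -5.9  274. ] r [ 0.008  0.275 -0.002] | t 32.8 pos [458.6  25.4 250.7] head 135.8 w 42.7 F [0.  0.4 0.6]
```

```bash
python3 -m jog '[-6,0,9,0,0.02,0,0.5, -20,0,29,0,0.06,0,0.5, -44,0,65,0,0.1,0,0.5, -70,0,104,0,0.15,0,0.5, -96,0,142,0,0.2,0,0.5, -118,0,175,0,0.24,0,0.5, -134,0,198,0,0.27,0,0.5, -140,0,208,0,0.275,0,0.5]'
python3 -c "
from h import *
import cv2
im=cv2.cvtColor(snapshot('top'),cv2.COLOR_RGB2BGR);cv2.imwrite('pics/f_t3.png',cv2.resize(im[150:280,75:245],None,fx=4.5,fy=4.5,interpolation=cv2.INTER_CUBIC))"
```

```text
t: 33.6
ee_pos: [413.3, -223.3, 248.7]
orientation: [0.356, 0.614, -0.61, -0.353]
contact_force: [-0.1, -0.3, 0.5]
grip_width: 42.9
```

View pics/f_t3.png

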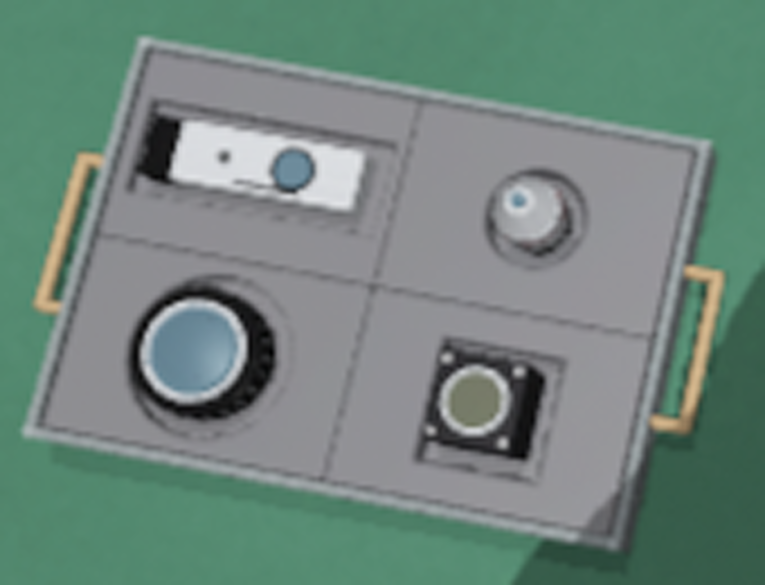

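```bash
python3 -c "
from h import *
c2=lambda x,y,z: ray('top',(x+.5)/4.5-.5+75,(y+.5)/4.5-.5+150,z)[:2].round(1)
print('slider',np.mean([c2(*p,38) for p in[(153,114),(370,150),(358,213),(140,177)]],0),'lens',c2(194,351,40),'obj',c2(518,201,62),'cube',c2(475,400,50))
job_done()"
```

```text
slider [577.4 275.5] lens [490.8 292.4] obj [558.1 149.6] cube [471.8 164.1]
the job is handed in; nothing more can be done
```

The objective, condenser lens, filter cube and prism slider are each in the tray pocket shaped for them, placed in that order. I handed the job in at about 34 s of the 128 s allowed.

- **Setting down:** I lowered each piece slowly until the force reading showed contact, 5 to 14 N. Contact came at the height expected for that pocket's floor, so none was dropped.
- **Final positions:** The last top view puts all four within about 2.5 mm of their pocket centres, inside the 8 mm of clearance. The objective stands nose up. I saw no tilt in the pictures, but flatness was only judged by eye and from the contact heights.
- **Left alone:** I did not touch the eyepiece, dust cap, oil bottle or coverslip box, and they looked unmoved in the last pictures. The arm finished clear of everything.
- **Disagreements:** Top and wrist camera estimates of the same point usually agreed within about 3 mm. The largest difference was about 5 mm, on one reading of the tray's centre cross. The condenser lens drifted about 2 mm sideways while being lowered and sits that far off centre.

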